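Sheathe the scraper, then find which way the gearbox filler cap unlocks

ROBOT

A 6-joint arm with a two-finger parallel gripper is mounted at the origin on a cart in front of the work surface, level with it; the furniture and walls round the work are solid. World frame = base frame: x ahead of the robot, y to its left, z up, the work surface at z = 0. Lengths are in m, angles in rad, forces in N, time in s.
With the tool pointing down it reaches from about 0.3 to 0.775 m from the base axis. Payload 14.6 kg.
Tool frame: the origin (TCP) lies at the very end of the fingers, on their centre line; the grasp point (between the pads) lies 19 mm behind it; z points along the fingers, y is the line along which they close (so a half turn about z gives the same grasp; the last joint's range is limited). The gripper opens to 94 mm and grips with 3 to 60 N. Pads are 16 mm wide; open, the fingers measure 119 mm over their backs; the gripper's body (75 mm by 177 mm) begins 78 mm behind the grasp point.
Start: joints at [-1.34, 0.3, 1.521, -0, 1.321, -0.067], TCP at [0.161, -0.526, 0.205] pointing down, gripper open.
Joint ranges: [-3.03, 3.03], [-0.79, 2.21], [0.23, 2.52], [-1.04, 4.18], [0, 3.07], [-2.55, 2.55]. Speed limits (rad/s): [2.22, 2.22, 2.57, 3.14, 3.14, 3.14].

INTERFACE

Orientations are given as [roll, pitch, yaw] about the fixed x, y, z axes, in that order (R = Rz(yaw) Ry(pitch) Rx(roll)).
In Python, from station import ctrl, cams gives the robot as it stands. The module is installed in compiled form; this text tells all that it offers.
- The arm moves only by the tool arm_command, never from a script. Its argument "plan" is a list that holds one entry, the list of rows, each a list of 7 numbers: the shift along the tool's x, y, z in normalised numbers (1 is 400 mm), then the turn, a rotation vector about the tool's x, y, z in normalised numbers (1 is 90 degrees), then the closure, from -1 (fully open) to 1 (shut). A call has 1 to 12 rows; each row is the pose to reach, as a shift and turn from the pose commanded when the call began, along the tool's axes at that moment; what a row does not reach only later rows make up. A row lasts 1/10 s, in which the tool goes at most 50 mm and 8.59 degrees, less where a joint would pass 70% of its speed; a pose out of reach is approached as far as the arm can. A shift or turn number past 1, either way, is cut back to 1. A call with a gripper value outside its range is refused whole. The fingers move at their own pace and stop on an object; "squeeze" is the grip in N (left out, the last holds). Time passes only in rows, so rows that repeat a pose let the fingers close. It gives the time, the measured TCP pose, the force, the opening and the grip force at its end, in the units of the state.
- ctrl.get_obs(): the state, without advancing time (a new reading comes with each control period).
- cams.camera(name): name is "scene" or "top"; returns (picture, depth): 400x640x3 uint8, blue, green, red; 400x640 float32, m along the optical axis (not along the pixel's ray), 0 where there is no reading.
- cams.camera_info(name): a dict with "fx", "fy", "cx", "cy" (pixels), "dist_coeffs" ([k1, k2, p1, p2, k3] as OpenCV has them; the pictures are not rectified), "world_to_cam" (4x4, takes a point from world to camera coordinates). Camera axes: x right, y down, z forward; pixel columns grow to the right and rows downward; lengths in m; the calibration is good to about 2 mm. A picture is of the moment at which its call begins. camera_info takes no time and is no camera call.
- ctrl.hand_in(): hands the job in; it is judged then, once.
The state is a dict: "time_s": time; "qpos": joint angles; "joint_vel": joint speeds; "tau": joint torques, N m; "ee_pos": TCP position; "eef_rot": TCP orientation; "force": force on the tool from outside, world axes, zero at the start; "moment": the same for the moment, N m; "grip_width": finger opening in m; "grip_force": force on a finger pad.
Only numpy, scipy, OpenCV 4.12 (cv2) and the standard library are available. Lean on these libraries where they do the work, as an engineer would, in place of code of your own. Each camera call takes 0.05 s, during which the arm holds its last target. There are 200 camera calls.

TASK

Before the gearbox is opened, make the sharp gasket scraper safe: slide its blade into the slot of the wooden guard block until it is fully home, and leave it there. Then take off the gearbox's filler cap: it is a twist-lock cap whose hand is not known, so find by trying which way it turns, give it about a quarter turn that way, and lift it off. Finish still holding the cap in the gripper, upright and still, about 10 cm straight above its neck so that it drips back in; do not disturb the other things on the bench.

Things in the scene. Friction and masses are not known exactly. Their poses are not given: they have to be found in the camera images.
- gearbox: Grey ribbed gearbox bolted to the bench (fixed; its place and yaw change), 156 x 112 mm foot. Origin at bench level below the axis of the filler neck; z up. Its flat deck, 55 mm high, x from -40 to +40 mm, carries the cap; from x = +40 to +104 mm stands a 66 mm wide bearing hump, 76 mm high, then a shaft stub to x = 146 mm.
- neck (a point): Point on the neck's vertical axis at deck height (55 mm above the bench), axes as the gearbox. The neck is 15 mm high. Two lugs in the cap sit under its flanges, with some 1.5 mm play up and sideways.
- cap: Round ribbed aluminium filler cap locked on the gearbox neck, loose part, 0.25 kg. Origin at the centre of its underside (at deck height when seated), z up. Skirt and top: 70 mm diameter, 22 mm high; on it a plain round grip knob, 44 mm diameter, 22 to 45 mm above the underside. A small raised ridge beside the knob marks the cap's +x. Seated, its x is within 2 degrees of the gearbox's x.
- scraper: Gasket scraper lying flat on the bench, 0.16 kg, 154 mm long. Origin on its underside below the middle of the wooden handle; x points to the blade, z up. Handle: 94 long (x from -47 to +47 mm), 26 wide, 24 high, lying on the bench. Steel blade: x from 47 to 107 mm, 48 wide, 3 thick, its mid-plane 9 mm above the scraper's underside.
- blade_tip (a point): Middle of the scraper blade's leading edge (107 mm ahead of the scraper's origin, 9 mm up).
- guard: Wooden blade guard fixed to the bench (its place and yaw change), 72 x 86 x 24 mm, origin at the centre of its underside. A flat horizontal slot opens in its -x face and runs along +x: 66 mm deep, 54 mm wide, mouth flared to about 68 mm, from 3 to 15 mm above the bench. When the blade is home the handle's front end meets this face.
- slot_mouth (a point): Centre of the slot's mouth in the guard's -x face, 9 mm above the bench, axes as the guard (x points into the slot).
- oil_bottle: Bystander: green plastic bottle with black nozzle, 57 mm diameter, 150 mm high, standing; origin under its centre.
- wrench_a: Bystander: steel combination wrench, 169 mm long along its y, 30 wide, 9 high, lying; origin under its centre.
- masking_tape: Bystander: tape roll lying flat, 101 mm diameter, 36 high; origin under its centre.
- bit_box: Bystander: drill bit case, 48 x 100 x 32 mm; origin under its centre.
- knob (a point): Middle of the cap's grip knob, 34 mm above the cap's underside, axes as the cap. One way (clockwise in some cases, counter-clockwise in others; not visible outside) the cap stops dead after about 5 degrees (a grip then slips round the knob); the other way it turns lightly and lifts straight off at any angle from 45 to 130 degrees from the seated one.
Things that resemble listed ones, but are neither listed nor needed, are in the scene too. Of the things like the cap, leave any that is turquoise; of the rest the larger one is meant.

How it is judged:
On the way, in this order (a step that is already met when the one before it is completed fails the run):
1. the scraper's blade is home in the guard's slot (x of blade_tip in the frame of slot_mouth above 0.051 m and y of blade_tip in the frame of slot_mouth between -0.008 and 0.008 m and z of blade_tip in the frame of slot_mouth between -0.008 and 0.008 m), for 0.2 s.
2. the cap is off its neck (z of cap in the frame of neck above 0.025 m), for 0.2 s.
At the end, for the whole second after the job is handed in: Blade in the slot to within 9 mm of home (8 mm sideways and in height) and let go; cap held by the fingers, still, its underside 60 to 150 mm above the deck, centre within 35 mm of the neck axis, within 0.3 rad of upright, not touching the gearbox (all of step 1 and contact force between the fingers and scraper below 0.1 N and z of cap in the frame of neck between 0.06 and 0.15 m and horizontal distance between cap and neck below 0.035 m and angle between cap's own z axis and vertical below 0.3 rad and linear speed of cap below 0.03 m/s and contact force between the fingers and cap above 1 N and contact force between cap and gearbox below 0.1 N); the arm keeps its last pose, push and grip.
It fails at once if a bystander is moved more than 40 mm or the bottle is tipped (distance of any of oil_bottle, wrench_a, masking_tape, bit_box from where it was at the start of the episode above 0.04 m or angle between oil_bottle's own z axis and vertical above 0.5 rad).
It also fails if it takes over 58 s, if anything falls off the work surface, if the arm or the gripper's body presses on something with over 40 N, if the wrist force passes 120 N, or if a joint passes its speed limit or range.

## Working session

There is one attempt and no reset: what is moved stays moved. The work goes in short steps, Python scripts to look and compute and a tool call to move; the robot and the scene stay as the last step left them, time stands still between calls to the robot, and variables do not carry over. Pictures are saved under pics/ and viewed, at most 10 in all, crops included, and the job is handed in when it is done.

Besides the shell and the picture viewer there is one more tool, called after "Emit:" as a command line: name --argument value ..., lists and objects as JSON in quotes. arm_command: Moves the arm, as the interface text tells. Its arguments: {"type":"object","properties":{"plan":{"type":"array"},"squeeze":{"type":"number"}},"required":["plan"]}

```bash
mkdir -p pics; cat > h.py <<'E'
import numpy as np, cv2
from station import ctrl, cams
def snap(n):
    im,d=cams.camera(n); np.savez(f'{n}.npz',im=im,d=d); return im,d
def load(n):
    z=np.load(f'{n}.npz'); return z['im'],z['d']
def cal(n):
    i=cams.camera_info(n); K=np.array([[i['fx'],0,i['cx']],[0,i['fy'],i['cy']],[0,0,1]])
    return K,np.array(i['dist_coeffs'],float),np.array(i['world_to_cam'])
def ray(n,uv):
    K,D,T=cal(n); p=cv2.undistortPoints(np.array(uv,float).reshape(-1,1,2),K,D)[:,0]
    R=T[:3,:3]; c=-R.T@T[:3,3]; d=np.c_[p,np.ones(len(p))]@R
    return c,d
def atz(n,uv,z):
    c,d=ray(n,uv); return c+d*((z-c[2])/d[:,2])[:,None]
def atd(n,uv,dep):
    c,d=ray(n,uv); return c+d*np.array(dep)[:,None]
def cloud(n,d):
    v,u=np.mgrid[0:400,0:640]; return atd(n,np.c_[u.ravel(),v.ravel()],d.ravel()).reshape(400,640,3)
def proj(n,P):
    K,D,T=cal(n); return cv2.projectPoints(np.array(P,float).reshape(-1,3),cv2.Rodrigues(T[:3,:3])[0],T[:3,3],K,D)[0][:,0]
E
python3 - <<'E'
from h import *
for n in('scene','top'):
    im,d=snap(n); cv2.imwrite(f'pics/{n}0.png',im); c,_=ray(n,[[320,200]]); print(n,c,(d>0).mean())
o=ctrl.get_obs(); print(o)
E
```

```text
scene [0.05167205 0.59983896 0.98462066] 0.99612109375
top [0.360589   0.07223847 1.26553282] 0.9958984375
{'time_s': 0.1, 'qpos': array([-1.33958049e+00,  3.00413059e-01,  1.52150616e+00, -4.22006272e-05,
        1.32070673e+00, -6.65734015e-02]), 'joint_vel': array([ 0.00013556, -0.00031529, -0.0002847 , -0.00044542, -0.00013035,
        0.00055146]), 'tau': array([ 7.30574757e-04, -5.32645476e+01, -3.53283620e+01,  7.09515042e-02,
        2.35044683e-02, -4.26154634e-05]), 'ee_pos': array([ 0.16132111, -0.52556536,  0.20494986]), 'eef_rot': array([-3.14055893e+00, -2.79529072e-05,  2.97799689e-01]), 'force': array([-0.50875397,  0.55718003, -0.47010716]), 'moment': array([-0.05473275,  0.03479772,  0.01861202]), 'grip_force': 0.0, 'grip_width': 0.0938945115271565}
```

View pics/top0.png

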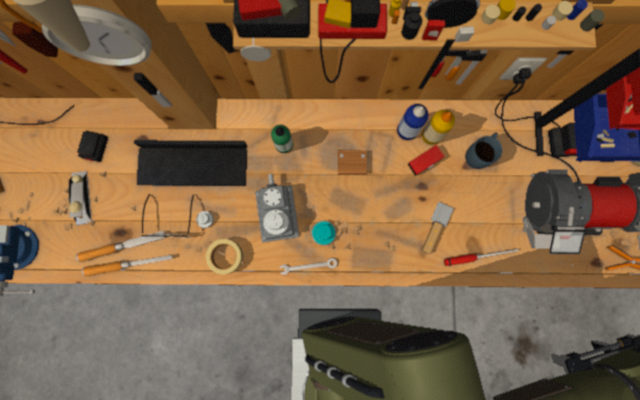

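View pics/scene0.png

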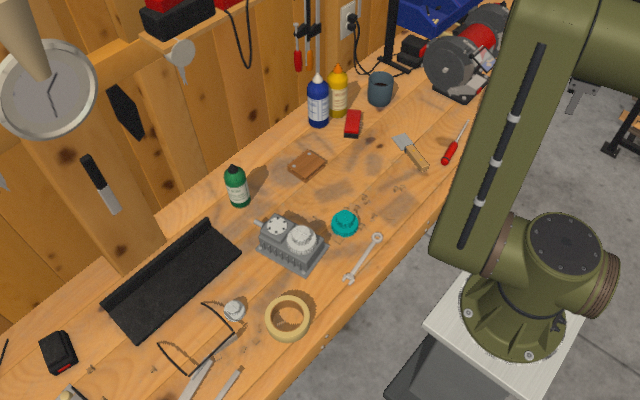

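The top view shows the gearbox at (275,212) with the cap at (276,222), the guard at (352,161), and the scraper at (438,226) with its blade towards (443,212). The turquoise decoy is at (322,233), the small decoy at (205,218), the tape at (224,256) and the wrench at (310,266). Next I'll look at enlarged crops.

```bash
python3 - <<'E'
from h import *
im,d=load('top'); c=im[140:260,400:470]; a=cv2.resize(c,None,fx=5,fy=5,interpolation=cv2.INTER_CUBIC)
b=cv2.resize(im[140:260,330:400],None,fx=5,fy=5,interpolation=cv2.INTER_CUBIC)
cv2.imwrite('pics/t1.png',np.hstack([b,a]))
im2,d2=load('scene')
x=cv2.resize(im2[120:180,380:450],None,fx=5.5,fy=5.5,interpolation=cv2.INTER_CUBIC)
y=cv2.resize(im2[140:200,270:340],None,fx=5.5,fy=5.5,interpolation=cv2.INTER_CUBIC)
cv2.imwrite('pics/s1.png',np.hstack([y,x]))
P=cloud('top',d)
for n,(u,v) in dict(cap=(276,222),gb=(275,212),hump=(272,195),deckedge=(292,222),guard=(352,161),handle=(434,236),blade=(443,212),bench=(380,200),tq=(322,233),box=(426,160),small=(205,218),green=(283,138),blk=(192,165)).items(): print(n,P[v,u].round(3))
E
```

```text
cap [0.476 0.2   0.099]
gb [0.506 0.206 0.08 ]
hump [0.555 0.216 0.073]
deckedge [0.482 0.16  0.042]
guard [ 0.667 -0.014  0.024]
handle [ 0.446 -0.251  0.024]
blade [ 0.518 -0.283  0.013]
bench [ 0.554 -0.099  0.   ]
tq [0.451 0.074 0.042]
box [ 0.67  -0.232  0.032]
small [0.493 0.414 0.034]
green [0.708 0.184 0.12 ]
blk [0.653 0.464 0.019]
```

View pics/t1.png

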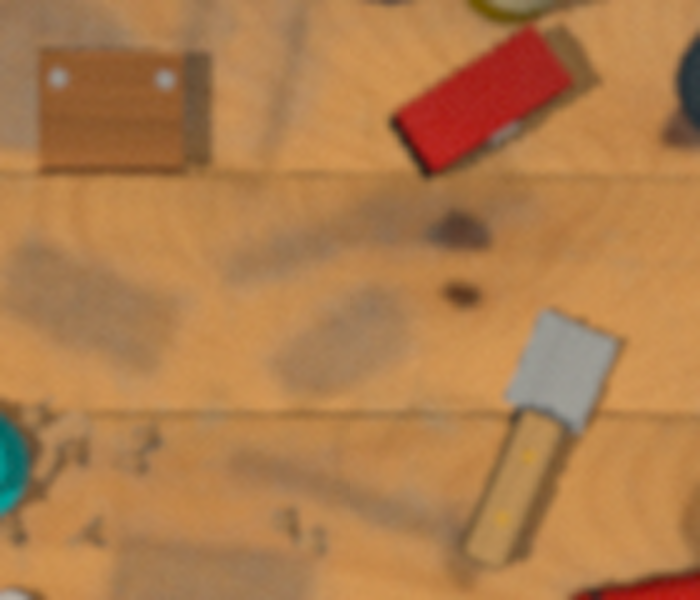

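View pics/s1.png

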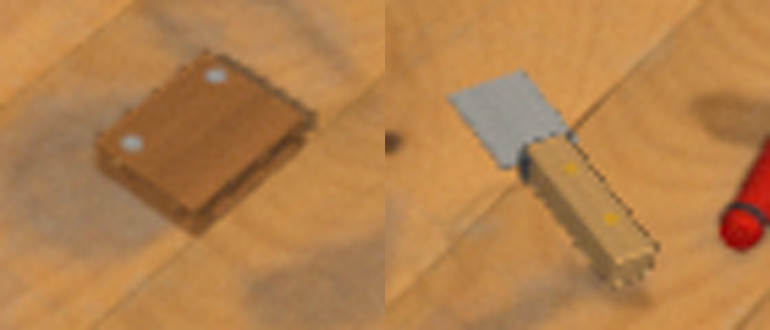

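The crops show the guard's top corners at about (338,150), (367,150.5), (367,174) and (338,174.5), with the slot in the face towards the robot. The handle runs from about (427,250) to (439,223), and the blade corners are near (440,202) and (454,208). Next I'll fit these from both views.

```bash
python3 - <<'E'
from h import *
t5=lambda L,ox:[((x+.5)/5-.5+ox,(y+.5)/5-.5+140) for x,y in L]
s5=lambda L,ox,oy:[((x+.5)/5.5-.5+ox,(y+.5)/5.5-.5+oy) for x,y in L]
def show(n,A): print(n,A.round(4).tolist(),'mean',A.mean(0).round(4))
G=t5([(40,49),(185,51),(185,170),(40,171)],330)
show('guard top',atz('top',G,.024))
Gs=s5([(97,150),(207,52),(313,122),(196,212)],270,140)
show('guard scene',atz('scene',Gs,.024))
H=t5([(520,412),(569,430),(508,563),(466,550)],400-70); 
H=t5([(520-350,412),(569-350,430),(508-350,563),(466-350,550)],400)
show('handle top',atz('top',H,.024))
Hs=s5([(524-385,158),(572-385,138),(657-385,245),(610-385,268)],380,120)
show('handle scene',atz('scene',Hs,.024))
B=t5([(548-350,310),(622-350,343),(581-350,430),(508-350,398)],400)
show('blade top',atz('top',B,.0105))
Bs=s5([(448-385,97),(521-385,72)],380,120)
show('blade tip scene',atz('scene',Bs,.0105))
for n in('top','scene'):
    im,d=load(n); P=cloud(n,d); X,Y,Z=P[...,0],P[...,1],P[...,2]
    def seg(x0,x1,y0,y1,z0,z1): 
        m=(X>x0)&(X<x1)&(Y>y0)&(Y<y1)&(Z>z0)&(Z<z1); return P[m]
    for nm,a in dict(guard=(.6,.73,-.08,.06,.02,.03),handle=(.38,.52,-.31,-.2,.018,.03),knob=(.4,.54,.13,.27,.093,.11),capskirt=(.4,.54,.13,.26,.071,.082),hump=(.5,.63,.13,.27,.070,.082),deck=(.4,.6,.13,.27,.05,.062)).items():
        q=seg(*a)
        if len(q)>4:
            r=cv2.minAreaRect(q[:,:2].astype(np.float32)*1000)
            print(n,nm,len(q),'z',np.median(q[:,2]).round(4),'c',np.round(r[0],1),'s',np.round(r[1],1),'a',round(r[2],1))
im,d=load('top')
a=cv2.resize(im[175:255,245:305],None,fx=7,fy=7,interpolation=cv2.INTER_CUBIC)
im,d=load('scene')
b=cv2.resize(im[205:285,250:335],None,fx=4.4,fy=4.4,interpolation=cv2.INTER_CUBIC)
b=cv2.copyMakeBorder(b,0,560-b.shape[0],0,0,0); cv2.imwrite('pics/g1.png',np.hstack([a,b]))
E
```

```text
guard top [[0.7027, 0.029, 0.024], [0.702, -0.0577, 0.024], [0.6294, -0.0572, 0.024], [0.6282, 0.0288, 0.024]] mean [ 0.6656 -0.0143  0.024 ]
guard scene [[0.6929, 0.0352, 0.024], [0.6968, -0.0535, 0.024], [0.6208, -0.0524, 0.024], [0.6256, 0.0325, 0.024]] mean [ 0.6591 -0.0095  0.024 ]
handle top [[0.4867, -0.2514, 0.024], [0.4763, -0.2796, 0.024], [0.399, -0.242, 0.024], [0.4063, -0.218, 0.024]] mean [ 0.4421 -0.2478  0.024 ]
handle scene [[0.481, -0.2437, 0.024], [0.4698, -0.2731, 0.024], [0.3927, -0.2377, 0.024], [0.4025, -0.2081, 0.024]] mean [ 0.4365 -0.2407  0.024 ]
blade top [[0.549, -0.2733, 0.0105], [0.5295, -0.3164, 0.0105], [0.4776, -0.2905, 0.0105], [0.4963, -0.2481, 0.0105]] mean [ 0.5131 -0.2821  0.0105]
blade tip scene [[0.5457, -0.2665, 0.0105], [0.5263, -0.3096, 0.0105]] mean [ 0.536  -0.288   0.0105]
top guard 624 z 0.0238 c [666.6 -14. ] s [83.9 71.6] a 89.7
top handle 299 z 0.0233 c [ 430.3 -277.4] s [91.5 92.7] a 65.8
top knob 205 z 0.0996 c [480.5 202.9] s [43.2 42.4] a 17.0
top capskirt 339 z 0.0759 c [493. 204.] s [97.  68.7] a 4.2
top hump 396 z 0.0733 c [538.8 212.6] s [85.8 62. ] a 8.8
top deck 430 z 0.0539 c [517.5 208.7] s [154.9  83.7] a 9.5
scene guard 529 z 0.0231 c [661.4 -10.7] s [88.2 74. ] a 89.6
scene handle 232 z 0.0233 c [ 426.3 -274.1] s [93.9 96.1] a 67.9
scene knob 261 z 0.0995 c [475.  206.9] s [43.5 43.3] a 74.5
scene capskirt 408 z 0.0757 c [491.3 207.6] s [100.8  71.2] a 4.4
scene hump 401 z 0.0726 c [537.6 218.9] s [73.8 64.4] a 9.0
scene deck 508 z 0.0541 c [510.6 213.2] s [152.8  84. ] a 9.6
```

View pics/g1.png

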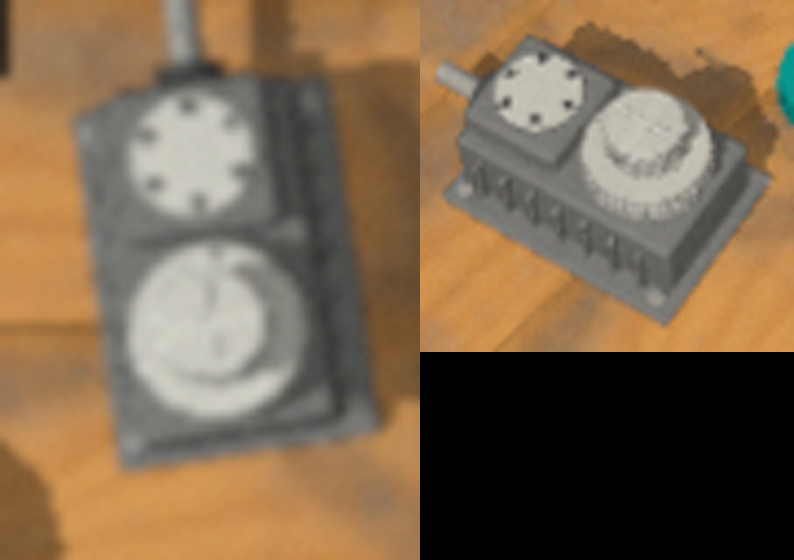

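Both views agree on heights (guard 24 mm, knob top 99.5 mm, handle 24 mm). They differ by about 5 mm sideways, so I'll compare them with the known TCP once the gripper is in view. I'll move above the scraper first.

```bash
cat >> h.py <<'E'
from scipy.spatial.transform import Rotation as Ro
def go(x,y,z,yaw):
    o=ctrl.get_obs(); R=Ro.from_euler('xyz',o['eef_rot']); T=Ro.from_euler('xyz',[np.pi,0,yaw])
    s=R.inv().apply(np.array([x,y,z])-o['ee_pos'])*1000; r=(R.inv()*T).as_rotvec()
    print('shift',s.round(1),'rot',r.round(3),'t',o['time_s'],'ee',o['ee_pos'].round(4),o['eef_rot'].round(3),'q',o['qpos'].round(2),'F',o['force'].round(1),'w',o['grip_width'],o['grip_force'])
E
python3 - <<'E'
from h import *
go(.441,-.246,.13,-.4416)
E
```

```text
shift [ 349.4 -185.1   75.2] rot [-0.001  0.     0.739] t 0.1 ee [ 0.1613 -0.5256  0.2049] [-3.141 -0.     0.298] q [-1.34  0.3   1.52 -0.    1.32 -0.07] F [-0.5  0.6 -0.5] w 0.0938945115271565 0.0
```

The manual's scale: shifts go in shares of 400 mm and turns go in shares of 90 degrees. Converting my numbers, 349 mm is 0.8725, -185 mm is -0.4625, 0.739 rad is 0.4705.

Emit:
arm_command --plan '[[[0.1,-0.0525,0.0225,0,0,0.0541,-1],[0.2,-0.105,0.0425,0,0,0.1082,-1],[0.3,-0.16,0.065,0,0,0.1617,-1],[0.4,-0.2125,0.085,0,0,0.2165,-1],[0.5,-0.265,0.1075,0,0,0.2674,-1],[0.6,-0.3175,0.13,0,0,0.3247,-1],[0.7,-0.37,0.15,0,0,0.3756,-1],[0.8,-0.425,0.1725,0,0,0.4329,-1],[0.8725,-0.4625,0.1875,0,0,0.4705,-1],[0.8725,-0.4625,0.1875,0,0,0.4705,-1],[0.8725,-0.4625,0.1875,0,0,0.4705,-1],[0.8725,-0.4625,0.1875,0,0,0.4705,-1]]]'

```text
time_s: 1.3
ee_pos: [0.4402, -0.2472, 0.1305]
eef_rot: [3.141, 0.0, -0.441]
force: [-0.0, 0.3, -0.1]
grip_width: 0.0941
grip_force: 0.0
```

```bash
python3 - <<'E'
from h import *
go(.441,-.246,.13,-.4416)
o=ctrl.get_obs(); e=o['ee_pos']
out=[]
for n in('top','scene'):
    im,d=snap(n); u,v=proj(n,[e])[0]; print(n,u,v)
    P=cloud(n,d); q=P[(np.linalg.norm(P[...,:2]-e[:2],axis=2)<.09)&(P[...,2]>.11)&(P[...,2]<.2)]; print(len(q), q.min(0) if len(q) else '')
    x,y=int(u)-35,int(v)-40; out.append(cv2.resize(im[y:y+75,x:x+70],(390,418),interpolation=cv2.INTER_CUBIC)); print(x,y)
cv2.imwrite('pics/grip.png',np.hstack(out))
E
```

```text
shift [ 0.2 -1.4  0.5] rot [0. 0. 0.] t 1.3 ee [ 0.4402 -0.2472  0.1305] [ 3.141  0.    -0.441] q [-0.58  0.28  1.73 -0.    1.13  1.43] F [-0.   0.3 -0.1] w 0.09408365537364652 0.0
top 442.8597559690221 235.42508037799035
0 
407 195
scene 422.9277524257627 127.72474794602184
227 [ 0.40748456 -0.29600385  0.13254527]
387 87
```

View pics/grip.png

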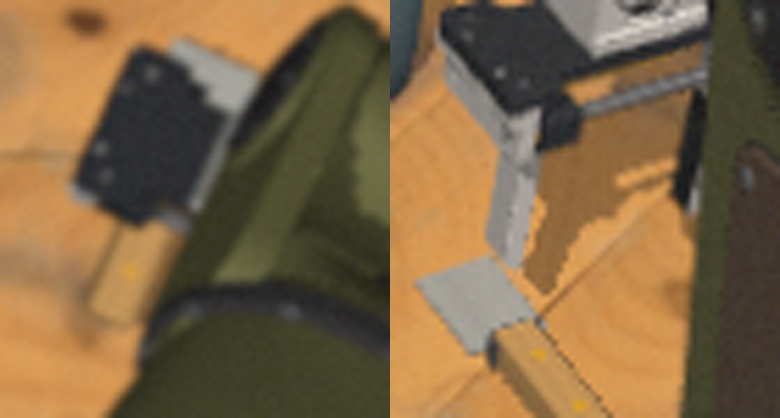

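The gripper hangs over the scraper. In the scene view the near finger's tip edge runs from about (404.6,131.5) to (410.9,135.1). I'll compare that with the projected finger corners.

```bash
python3 - <<'E'
from h import *
o=ctrl.get_obs(); e=o['ee_pos']; R=Ro.from_euler('xyz',o['eef_rot'])
for x,y in((-8,-47),(8,-47),(-8,-59.5),(8,-59.5)):
    p=e+R.apply([x/1000,y/1000,0]); print(x,y,proj('scene',[p])[0].round(1),p.round(4))
print(atz('scene',[(404.6,131.5),(410.9,135.1)],e[2]).round(4))
# depth cloud of finger
im,d=load('scene');P=cloud('scene',d)
L=R.inv().apply((P.reshape(-1,3)-e))*1000
m=(L[:,2]>-45)&(L[:,2]<5)&(abs(L[:,1])<75)&(abs(L[:,0])<30); L=L[m]
i=L[:,1]<0
print(len(L[i]),np.percentile(L[i],[2,10,50,90,98],axis=0).round(1))
u,v=408,120
# gripper housing seen in top
im,d=load('top');P=cloud('top',d);L=R.inv().apply((P.reshape(-1,3)-e))*1000
m=(L[:,2]>-130)&(L[:,2]<-60)&(abs(L[:,1])<130)&(abs(L[:,0])<70);L=L[m];print(len(L));
if len(L): print(np.percentile(L,[1,5,50,95,99],axis=0).round(1))
E
```

```text
-8 -47 [409.7 134.4] [ 0.4531 -0.2015  0.1307]
8 -47 [406.7 130.6] [ 0.4675 -0.2083  0.1307]
-8 -59.5 [405.6 135.7] [ 0.4584 -0.1902  0.1307]
8 -59.5 [402.7 131.9] [ 0.4729 -0.197   0.1307]
[[ 0.4697 -0.2017  0.1307]
 [ 0.449  -0.2014  0.1307]]
83 [[-12.4 -60.1 -43.6]
 [-11.  -59.5 -41.5]
 [ -8.4 -57.3 -25.6]
 [  4.9 -50.2  -9.7]
 [  7.6 -47.   -3.4]]
83
[[ -31.5  -81.7 -129.2]
 [ -31.2  -78.4 -123.6]
 [ -25.   -51.3 -118.3]
 [  32.5   43.5 -104.5]
 [  35.2   57.7 -103.1]]
```

The two camera biases are opposite, so the mean is right: scraper origin (0.441,-0.246), guard centre (0.6635,-0.012) at yaw 0. Now I'll descend and grip.

Scaled: 126 mm is 0.315, 110 mm is 0.275.

Emit:
arm_command --plan '[[[0,-0.0025,0.1,0,0,0,-1],[0,-0.0025,0.2,0,0,0,-1],[0,-0.0025,0.275,0,0,0,-1],[0,-0.0025,0.315,0,0,0,-1],[0,-0.0025,0.315,0,0,0,-1],[0,-0.0025,0.315,0,0,0,1],[0,-0.0025,0.315,0,0,0,1],[0,-0.0025,0.315,0,0,0,1],[0,-0.0025,0.315,0,0,0,1],[0,-0.0025,0.315,0,0,0,1],[0,-0.0025,0.315,0,0,0,1],[0,-0.0025,0.315,0,0,0,1]]]' --squeeze 30

```text
time_s: 2.6
ee_pos: [0.4412, -0.2456, 0.0045]
eef_rot: [-3.142, -0.0, -0.441]
force: [-0.8, -0.3, 0.2]
grip_width: 0.0415
grip_force: 0.0
```

```bash
python3 - <<'E'
from h import *
go(.48,-.012,.03,0)
E
```

```text
shift [ -64.6 -227.8  -25.5] rot [ 0.    -0.    -0.441] t 2.6 ee [ 0.4412 -0.2456  0.0045] [-3.142 -0.    -0.441] q [-0.58  0.47  1.81  0.    0.86  1.43] F [-0.8 -0.3  0.2] w 0.04147718144264584 0.0
```

Not yet closed, so I'll wait and then lift.

Scaled: -25 mm is -0.0625, -10 mm is -0.025.

Emit:
arm_command --plan '[[[0,0,0,0,0,0,1],[0,0,0,0,0,0,1],[0,0,0,0,0,0,1],[0,0,0,0,0,0,1],[0,0,0,0,0,0,1],[0,0,-0.025,0,0,0,1],[0,0,-0.0625,0,0,0,1],[0,0,-0.0625,0,0,0,1]]]'

```text
time_s: 3.4
ee_pos: [0.442, -0.2462, 0.0314]
eef_rot: [3.141, -0.003, -0.441]
force: [0.4, -0.7, -2.3]
grip_width: 0.0262
grip_force: 30.0
```

```bash
python3 - <<'E'
from h import *
go(.49,-.012,.03,0)
E
```

```text
shift [ -56.6 -232.3    1.1] rot [ 0.001 -0.003 -0.441] t 3.4 ee [ 0.442  -0.2462  0.0314] [ 3.141e+00 -3.000e-03 -4.410e-01] q [-0.58  0.42  1.8  -0.    0.91  1.43] F [ 0.4 -0.7 -2.3] w 0.026184252602253304 29.963175058364868
```

Scaled: -232 mm is -0.58, -200 mm is -0.5, -0.441 rad is -0.2807.

Emit:
arm_command --plan '[[[-0.02,-0.0825,0,0,0,-0.0401,1],[-0.04,-0.165,0,0,0,-0.0802,1],[-0.06,-0.25,0,0,0,-0.121,1],[-0.08,-0.3325,0,0,0,-0.1604,1],[-0.1,-0.415,0,0,0,-0.2005,1],[-0.1225,-0.5,0,0,0,-0.2419,1],[-0.1425,-0.58,0.0025,0,0,-0.2807,1],[-0.1425,-0.58,0.0025,0,0,-0.2807,1],[-0.1425,-0.58,0.0025,0,0,-0.2807,1],[-0.1425,-0.58,0.0025,0,0,-0.2807,1]]]'

```text
time_s: 4.4
ee_pos: [0.4885, -0.0122, 0.0283]
eef_rot: [3.141, 0.0, -0.001]
force: [-0.2, -0.2, -1.9]
grip_width: 0.0255
grip_force: 30.0
```

```bash
python3 - <<'E'
from h import *
im,d=snap('top'); im2,d2=snap('scene')
u,v=330,140
a=cv2.resize(im[140:240,310:390],(400,500),interpolation=cv2.INTER_CUBIC)
b=cv2.resize(im2[130:230,265:345],(400,500),interpolation=cv2.INTER_CUBIC)
cv2.imwrite('pics/pre.png',np.hstack([a,b]))
go(.49,-.012,.006,0)
E
```

```text
shift [ 1.4 -0.3 22.4] rot [ 0.     0.    -0.002] t 4.5 ee [ 0.4886 -0.0123  0.0284] [ 3.142e+00  0.000e+00 -2.000e-03] q [-0.1   0.4   1.85 -0.    0.89  1.47] F [ 0.2  0.6 -1.9] w 0.025826719373673243 29.96316522359848
```

View pics/pre.png

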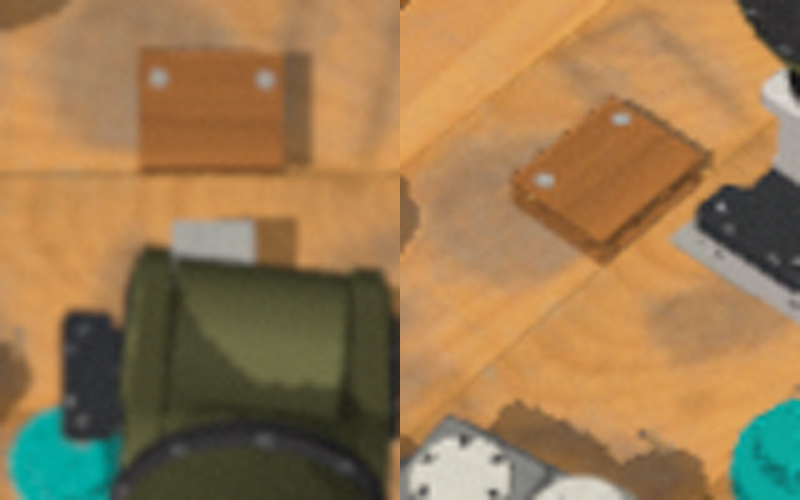

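The blade sits in front of the guard. In the crop its edges are at 172 and 254, and the guard's at 139 and 284. I'll convert these to world coordinates to check the alignment.

```bash
python3 - <<'E'
from h import *
f=lambda L:[((x+.5)/5-.5+310,(y+.5)/5-.5+140) for x,y in L]
print(atz('top',f([(172,221),(254,220),(173,262)]),.034).round(4)); print(atz('top',f([(139,50),(284,52),(284,169),(139,171)]),.024).round(4))
E
```

```text
[[ 0.5963  0.0103  0.034 ]
 [ 0.5972 -0.0377  0.034 ]
 [ 0.5719  0.0098  0.034 ]]
[[ 0.702   0.0296  0.024 ]
 [ 0.7014 -0.0571  0.024 ]
 [ 0.63   -0.0566  0.024 ]
 [ 0.6282  0.0294  0.024 ]]
```

Aligned in y to under 1 mm, with about 92 mm of travel to home. I'll lower to about 1.5 mm above the bench and insert.

Scaled: 84 mm is 0.21, 80 mm is 0.2, -0.001 rad is -0.0006.

Emit:
arm_command --plan '[[[0,0,0.0375,0,0,-0.0006,1],[0,0,0.055,0,0,-0.0006,1],[0,0,0.055,0,0,-0.0006,1],[0.03,0,0.055,0,0,-0.0006,1],[0.0625,0,0.055,0,0,-0.0006,1],[0.0925,0,0.055,0,0,-0.0006,1],[0.125,0,0.055,0,0,-0.0006,1],[0.155,0,0.055,0,0,-0.0006,1],[0.18,0,0.055,0,0,-0.0006,1],[0.2,0,0.055,0,0,-0.0006,1],[0.21,0,0.055,0,0,-0.0006,1],[0.21,0,0.055,0,0,-0.0006,1]]]'

```text
time_s: 5.7
ee_pos: [0.5729, -0.0116, 0.0064]
eef_rot: [-3.142, -0.0, 0.001]
force: [-0.1, 0.2, -1.4]
grip_width: 0.0257
grip_force: 30.0
```

Scaled: 9 mm is 0.0225, 8 mm is 0.02.

Emit:
arm_command --plan '[[[0.005,0,0,0,0,0,1],[0.01,0,0,0,0,0,1],[0.015,0,0,0,0,0,1],[0.02,0,0,0,0,0,1],[0.0225,0,0,0,0,0,1],[0.0225,0,0,0,0,0,1]]]'

```text
time_s: 6.3
ee_pos: [0.5817, -0.0115, 0.0064]
eef_rot: [-3.142, 0.0, 0.001]
force: [0.0, -1.1, -1.4]
grip_width: 0.0258
grip_force: 30.0
```

Emit:
arm_command --plan '[[[0.0025,0,0,0,0,0,1],[0.005,0,0,0,0,0,1],[0.0075,0,0,0,0,0,1],[0.01,0,0,0,0,0,1],[0.01,0,0,0,0,0,1]]]'

```text
time_s: 6.8
ee_pos: [0.583, -0.0111, 0.0057]
eef_rot: [-3.141, 0.007, 0.001]
force: [-17.8, 1.1, 6.6]
grip_width: 0.026
grip_force: 30.0
```

Contact at 17.8 N, so the blade is home. I'll relax, release and rise.

Scaled: -160 mm is -0.4, -115 mm is -0.2875.

Emit:
arm_command --plan '[[[-0.0075,0,0,0,0,0,1],[-0.0075,0,0,0,0,0,1],[-0.0075,0,0,0,0,0,-1],[-0.0075,0,0,0,0,0,-1],[-0.0075,0,0,0,0,0,-1],[-0.0075,0,0,0,0,0,-1],[-0.0075,0,0,0,0,0,-1],[-0.0075,0,-0.075,0,0,0,-1],[-0.0075,0,-0.175,0,0,0,-1],[-0.0075,0,-0.2875,0,0,0,-1],[-0.0075,0,-0.4,0,0,0,-1],[-0.0075,0,-0.4,0,0,0,-1]]]'

```text
time_s: 8.0
ee_pos: [0.585, -0.0117, 0.173]
eef_rot: [3.141, -0.01, 0.001]
force: [0.4, 0.5, -0.2]
grip_width: 0.0939
grip_force: 0.0
```

```bash
python3 - <<'E'
from h import *
go(.478,.205,.16,.166+3.1416-.6-0)
go(.478,.205,.16,.166+.6)
E
```

```text
shift [-107.  -216.8   11.7] rot [ 1.400e-02 -2.000e-03 -2.707e+00] t 8.0 ee [ 0.585  -0.0117  0.173 ] [ 3.141e+00 -1.000e-02  1.000e-03] q [-0.08  0.4   1.47 -0.    1.27  1.49] F [ 0.4  0.5 -0.2] w 0.09390912582091672 0.0
shift [-107.  -216.8   11.7] rot [ 0.005 -0.009 -0.765] t 8.0 ee [ 0.585  -0.0117  0.173 ] [ 3.141e+00 -1.000e-02  1.000e-03] q [-0.08  0.4   1.47 -0.    1.27  1.49] F [ 0.4  0.5 -0.2] w 0.09390912582091672 0.0
```

Cap axis at (0.478,0.205), gearbox yaw about 0.165. I'll take tool yaw 0.9, which keeps the fingers off the ridge and leaves joint 6 room both ways.

Scaled: -217 mm is -0.5425, -150 mm is -0.375, -0.9 rad is -0.573.

Emit:
arm_command --plan '[[[-0.03,-0.0625,0.0025,0,0,-0.0637,-1],[-0.0625,-0.125,0.005,0,0,-0.1273,-1],[-0.0925,-0.1875,0.01,0,0,-0.191,-1],[-0.1225,-0.25,0.0125,0,0,-0.2546,-1],[-0.1525,-0.3125,0.0175,0,0,-0.3183,-1],[-0.185,-0.375,0.02,0,0,-0.382,-1],[-0.215,-0.4375,0.025,0,0,-0.4456,-1],[-0.245,-0.5,0.0275,0,0,-0.5093,-1],[-0.2675,-0.5425,0.03,0,0,-0.573,-1],[-0.2675,-0.5425,0.03,0,0,-0.573,-1],[-0.2675,-0.5425,0.03,0,0,-0.573,-1]]]'

```text
time_s: 9.1
ee_pos: [0.4755, 0.2052, 0.1541]
eef_rot: [-3.142, 0.0, 0.899]
force: [-0.2, -0.4, 0.9]
grip_width: 0.0937
grip_force: 0.0
```

```bash
python3 - <<'E'
from h import *
go(.4777,.2049,.083,.9)
im,d=snap('top'); im2,d2=snap('scene')
a=cv2.resize(im[130:250,310:400],(390,520),interpolation=cv2.INTER_CUBIC)
b=cv2.resize(im2[110:260,235:348],(390,520),interpolation=cv2.INTER_CUBIC)
cv2.imwrite('pics/home.png',np.hstack([a,b]))
E
```

```text
shift [ 1.1  1.9 71.1] rot [-0.     0.    -0.001] t 9.1 ee [0.4755 0.2052 0.1541] [-3.142  0.     0.899] q [ 0.34  0.28  1.67 -0.    1.19  1.01] F [-0.2 -0.4  0.9] w 0.09369675152113961 0.0
```

View pics/home.png

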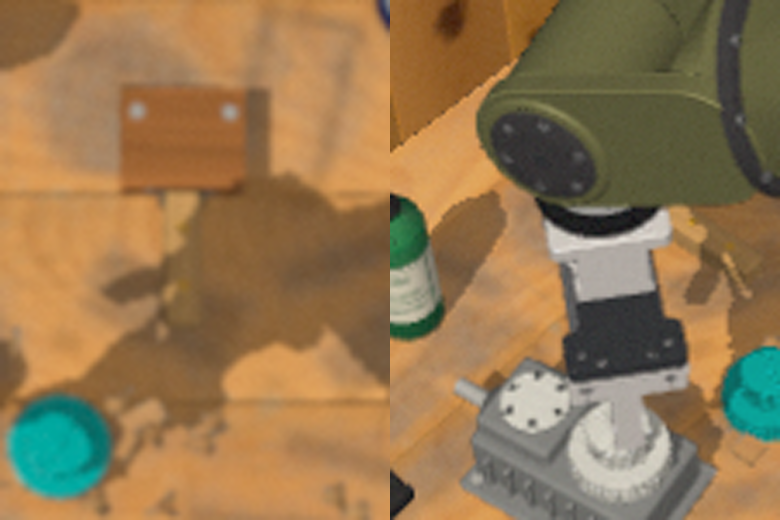

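The handle butts against the guard face (crop about (180,192)) and no blade shows, so it is home. The gripper stands over the cap, so I'll descend and grip.

Emit:
arm_command --plan '[[[0.0025,0.005,0.075,0,0,0,-1],[0.0025,0.005,0.1375,0,0,0,-1],[0.0025,0.005,0.1775,0,0,0,-1],[0.0025,0.005,0.1775,0,0,0,-1],[0.0025,0.005,0.1775,0,0,0,1],[0.0025,0.005,0.1775,0,0,0,1],[0.0025,0.005,0.1775,0,0,0,1],[0.0025,0.005,0.1775,0,0,0,1],[0.0025,0.005,0.1775,0,0,0,1],[0.0025,0.005,0.1775,0,0,0,1],[0.0025,0.005,0.1775,0,0,0,1],[0.0025,0.005,0.1775,0,0,0,1]]]' --squeeze 30

```text
time_s: 10.4
ee_pos: [0.4777, 0.205, 0.0835]
eef_rot: [3.142, -0.0, 0.901]
force: [-0.1, -0.4, 1.3]
grip_width: 0.0436
grip_force: 30.0
```

Emit:
arm_command --plan '[[[0,0,0,0,0,0,1],[0,0,0,0,0,0,1],[0,0,0,0,0,0,1]]]'

```text
time_s: 10.7
ee_pos: [0.4777, 0.205, 0.0835]
eef_rot: [3.142, -0.0, 0.901]
force: [-0.6, -0.1, 1.8]
grip_width: 0.0432
grip_force: 30.0
```

```bash
python3 - <<'E'
from h import *
go(.4777,.2049,.083,.9); print(ctrl.get_obs()['moment'])
E
```

```text
shift [-0.1  0.   0.5] rot [ 0.    -0.     0.001] t 10.7 ee [0.4777 0.205  0.0835] [ 3.142 -0.     0.901] q [0.33 0.37 1.73 0.   1.04 1.  ] F [-0.6 -0.1  1.8] w 0.04323520423071949 30.000516772270203
[-0.03612242  0.09596693 -0.0016865 ]
```

Gripped at 43 mm. I'll try CCW (seen from above) by about 12 degrees and watch the twisting moment.

Scaled: -0.2 rad is -0.1273.

Emit:
arm_command --plan '[[[0,0,0,0,0,-0.0382,1],[0,0,0,0,0,-0.0764,1],[0,0,0,0,0,-0.1146,1],[0,0,0,0,0,-0.1273,1],[0,0,0,0,0,-0.1273,1]]]'

```text
time_s: 11.2
ee_pos: [0.4778, 0.2049, 0.0835]
eef_rot: [3.141, -0.0, 1.1]
force: [-0.1, -0.4, 2.5]
grip_width: 0.0436
grip_force: 30.0
```

```bash
python3 - <<'E'
from h import *
go(.4777,.2049,.083,.9); print(ctrl.get_obs()['moment'])
E
```

```text
shift [-0.1 -0.1  0.5] rot [ 0.  -0.   0.2] t 11.2 ee [0.4778 0.2049 0.0835] [ 3.141 -0.     1.1  ] q [ 0.33  0.37  1.73 -0.    1.04  0.81] F [-0.1 -0.4  2.5] w 0.0436068546435698 30.000259280204773
[-0.02513954 -0.11590693  0.02131247]
```

The moment stays at 0.02 N m beyond 5 degrees, so CCW is free. I'll continue to about 85 degrees in total.

Scaled: -1.2 rad is -0.7639.

Emit:
arm_command --plan '[[[0,0,0,0,0,-0.0764,1],[0,0,0,0,0,-0.1528,1],[0,0,0,0,0,-0.2292,1],[0,0,0,0,0,-0.3056,1],[0,0,0,0,0,-0.382,1],[0,0,0,0,0,-0.4584,1],[0,0,0,0,0,-0.5348,1],[0,0,0,0,0,-0.6112,1],[0,0,0,0,0,-0.6875,1],[0,0,0,0,0,-0.7639,1],[0,0,0,0,0,-0.8149,1],[0,0,0,0,0,-0.8149,1]]]'

```text
time_s: 12.4
ee_pos: [0.4778, 0.205, 0.0835]
eef_rot: [3.141, 0.0, 2.381]
force: [-0.7, -0.2, 2.1]
grip_width: 0.0434
grip_force: 30.0
```

```bash
python3 - <<'E'
from h import *
go(.4777,.2049,.183,.9); print(ctrl.get_obs()['moment'])
E
```

```text
shift [ -0.   -0.1 -99.5] rot [ 0.    -0.     1.481] t 12.4 ee [0.4778 0.205  0.0835] [3.141 0.    2.381] q [ 0.33  0.37  1.73 -0.    1.04 -0.48] F [-0.7 -0.2  2.1] w 0.04339857621136618 29.999817609786987
[-0.02051945 -0.14400004  0.08309214]
```

Still light. I'll lift 4 mm as a probe.

Scaled: -4 mm is -0.01, -2 mm is -0.005.

Emit:
arm_command --plan '[[[0,0,-0.0025,0,0,0,1],[0,0,-0.005,0,0,0,1],[0,0,-0.01,0,0,0,1],[0,0,-0.01,0,0,0,1],[0,0,-0.01,0,0,0,1]]]'

```text
time_s: 12.9
ee_pos: [0.4777, 0.205, 0.0874]
eef_rot: [-3.142, -0.0, 2.38]
force: [0.5, 0.9, -2.0]
grip_width: 0.0434
grip_force: 30.0
```

It carries only the cap's weight (about 2 N), so it's free. I'll lift to about 100 mm.

Scaled: -96 mm is -0.24, -85 mm is -0.2125.

Emit:
arm_command --plan '[[[0,0,-0.025,0,0,0,1],[0,0,-0.0625,0,0,0,1],[0,0,-0.1,0,0,0,1],[0,0,-0.1375,0,0,0,1],[0,0,-0.175,0,0,0,1],[0,0,-0.2125,0,0,0,1],[0,0,-0.24,0,0,0,1],[0,0,-0.24,0,0,0,1],[0,0,-0.24,0,0,0,1],[0,0,-0.24,0,0,0,1],[0,0,-0.24,0,0,0,1],[0,0,-0.24,0,0,0,1]]]'

```text
time_s: 14.1
ee_pos: [0.4776, 0.2049, 0.183]
eef_rot: [-3.141, -0.0, 2.381]
force: [-0.5, 0.6, -2.3]
grip_width: 0.0431
grip_force: 30.0
```

```bash
python3 - <<'E'
from h import *
o=ctrl.get_obs(); print(o['ee_pos'],o['grip_force'])
im,d=snap('top'); im2,d2=snap('scene')
a=cv2.resize(im[130:250,310:400],(390,520),interpolation=cv2.INTER_CUBIC)
b=cv2.resize(im2[130:280,235:348],(390,520),interpolation=cv2.INTER_CUBIC)
cv2.imwrite('pics/end.png',np.hstack([a,b]))
E
```

```text
[0.47757128 0.20490787 0.18302308] 29.999509155750275
```

View pics/end.png

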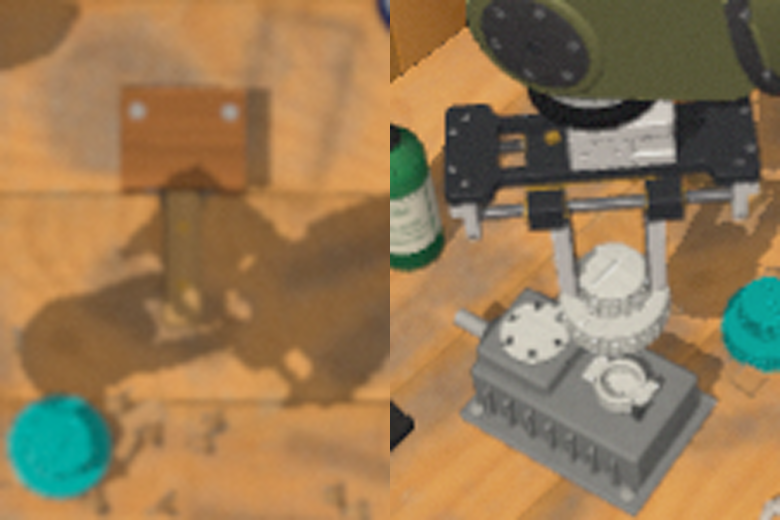

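The cap is held upright above the bare neck, and the scraper is still home in the guard. I'll hand in.

```bash
python3 -c "
from station import ctrl
print(ctrl.hand_in())"
```

```text
the job is handed in; nothing more can be done
None
```

The job is handed in (no verdict was returned): the scraper blade is home in the guard and released, and the cap, which unlocks counter-clockwise, is held upright about 10 cm above its neck, with no bystander contact seen.

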